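Press a sample cup's lid shut through the guard window

ROBOT

A 6-joint arm with a two-finger parallel gripper is mounted at the origin on a cart in front of the work surface, level with it; the furniture and walls round the work are solid. World frame = base frame: x ahead of the robot, y to its left, z up, the work surface at z = 0. Lengths are in mm, angles in rad, forces in N, time in s.
With the tool pointing down it reaches from about 375 to 925 mm from the base axis. Payload 5.7 kg.
Tool frame: the origin (TCP) lies midway between the tips of the shut fingers; the grasp point (between the pads) lies 19 mm behind it; z points along the fingers, y is the direction in which the jaws open and shut (so a half turn about z gives the same grasp; the last joint's range is limited). The gripper opens to 85 mm and grips with 20 to 120 N. Pads are 22 mm wide; open, the fingers measure 114 mm over their backs; the gripper's body (76 mm by 85 mm) begins 54 mm behind the grasp point. The pads swing forward as they close: fully open they stand 13 mm farther back than shut.
Start: joints at [-1.311, 0.359, 1.51, -0, 1.272, -0.115], TCP at [219.635, -558.322, 231.267] pointing down, gripper open.
Joint ranges: [-2.97, 2.97], [-1.01, 2.36], [0.21, 2.38], [-0.96, 4.11], [0.2, 2.71], [-2.98, 2.98]. Speed limits (rad/s): [2.39, 2.39, 3.14, 3.14, 3.14, 3.14].

INTERFACE

Orientations are given as a unit quaternion [x, y, z, w].
In Python, from workcell import * gives the robot as it stands. Calls block until the motion is done:
- move_pose(position, orientation): joint-space move of the TCP to a pose.
- servo_line(position, orientation=None, max_speed=150): straight line of the TCP; orientation=None keeps the orientation; max_speed is the mean speed in mm/s.
- movej(angles): joint-space move.
- set_gripper(opening): finger opening in mm; the grip force is fixed at half the most; returns when the fingers have stopped.
- pause(seconds).
- inverse_kinematics(position, orientation): joint angles nearest the present ones, or None.
- snapshot(name): name is "scene" or "top" or "wrist"; returns (picture, depth): 400x640x3 uint8, red, green, blue; 400x640 float32, mm along the optical axis (not along the pixel's ray), 0 where there is no reading.
- camera_model(name): a dict with "fx", "fy", "cx", "cy" (pixels), "distortion" ([k1, k2, p1, p2, k3] as OpenCV has them; the pictures are not rectified), "R" (3x3) and "t" (3): a world point X has camera coordinates R X + t. Camera axes: x right, y down, z forward; pixel columns grow to the right and rows downward; lengths in mm; the calibration is good to about 2 mm. A picture is of the moment at which its call begins: read the wrist's pose just before it. camera_model takes no time and is no camera call; for the wrist camera it gives the pose at the moment of the call.
A pose or a line that the arm cannot do raises IKError and nothing moves.
- job_done(): hands the job in, once; it reports no verdict.
Trained networks look in the newest picture that a camera, given by its name, has taken for a name from the list of things; names that differ only in an ending like _2 or _b are one class to them, and where a whole thing is asked for, a point or a joint stands for the part that bears it (a point fixed in the world has none). Each returns a list of dicts, best first, with "score" (0 to 1); they miss things now and then, are a little off and sometimes report something else, mostly with a low value. They report only what shows in the picture. A call takes as long as a camera call.
- spot_in(camera, thing): "extent" ([left, top, width, height] in pixels, round what is visible of it).
- mark_of(camera, thing): "at" ([column, row] in pixels: a listed point, or the origin of a listed thing).
Readings, each from a call of its own:
- current_clock(): time.
- current_joint_pos(): joint angles.
- current_qvel(): joint speeds.
- current_joint_efforts(): joint torques, N m.
- current_tool_pos(): TCP position.
- current_orientation(): TCP orientation.
- current_contact_force(): force on the tool from outside, world axes, zero at the start.
- current_ft_torque(): the same for the moment, N m.
- current_width(): finger opening in mm.
Only numpy, scipy, OpenCV 4.12 (cv2) and the standard library are available. Lean on these libraries where they do the work, as an engineer would, in place of code of your own. Each camera call takes 0.05 s, during which the arm holds its last target. There are 200 camera calls.

TASK

Close the lid of the sample cup on the guarded bench press: push the carriage that carries the cup along its track, in under the press, until it is fully home against the end stop; then reach down through the window in the guard's top and press the lever's pad all the way down, where it stays. Do not touch the guard at any time, do not press the lever before the carriage is home, lift nothing, leave the other things where they stand, and finish with the hand withdrawn.

Things in the scene. Friction and masses are not known exactly. Their poses are not given: they have to be found in the camera images.
- press: Fixed hand press. Origin: on the worktop under the ram. Axes: z up, y the way the carriage is pushed home (roughly robot's left), x roughly away from the robot; yaw -0.33 to 0.04 rad. Base plate 222 x 136 x 6 mm under the guard; track plate 90 mm wide, 6 mm thick along x = 0 out to y = -0.26, with two rails 59 mm apart inside, tops at 16 mm. Lever pivot at x = +0.065.
- carriage: Loose aluminium carriage, 0.4 to 0.7 kg, free between the rails: plate 56 x 175 x 6 mm with a lidded sample cup (62 wide, 69 tall) fixed on it and an upright push plate at its -y end. Origin: underside, below the cup's axis; axes as the press's. Starts at press y = -0.085 to -0.050, is home at press x = 0, y = 0, z = 0.006. Sliding takes 2 to 7 N.
- push_plate (a point): Middle of the outer (-y) face of the carriage's push plate, the face to push toward press +y. The plate is 50 mm wide (along x) and 8 mm thick, its top 56 mm above the worktop; this point is 38 mm above the worktop and 140 mm from the carriage's origin along -y.
- end_stop (a point): Middle of the inner (-y) face of the fixed end stop, 19 mm above the worktop, at press y = +0.035; the stop is 40 mm wide and its top 32 mm above the worktop. The carriage's nose, 35 mm ahead of its origin, meets it when home.
- guard: White sheet hood fixed over the press; not to be touched by anything. Origin and axes: the press's. Outside x -0.117 to +0.094, y -0.062 to +0.062 in the press frame; skirt from 100 to 146 mm above the worktop, open beneath, on four thin posts; flat top 4 mm thick at 146 mm.
- guard_window (a point): Centre of the rectangular window in the guard's top, level with its top face (146 mm above the worktop). The window is 76 mm along press x and 72 mm along press y, edged in dark rubber, 4 mm thick; at press x = -0.055, y = 0.
- lever_pad (a point): Centre of the top face of the lever's black pad, 36 x 36 mm, 120 mm from the pivot, straight below the window's centre. 138 mm above the worktop with the lever up, 112 mm fully down (34 mm below the guard's top); its arc is nearly vertical.
- press_lever (a joint): Lever angle in rad: 0 up, 0.22 fully down on its stop; starts between 0 and 0.04. It has friction and no spring: pressing at the pad takes 3 to 6 N, and it stays where it is left. The ram above the cup follows it down by 13 mm.
- near_vial: Glass sample vial with a screw cap, 27 mm wide, 66 mm tall, loose, standing 10 to 12 cm from the track's middle line on its robot side (press -x). Origin: centre of its underside. Bystander: leave it where it is.
- far_cup: Lidded sample cup, 62 mm wide, 69 mm tall, loose, standing 12 to 14 cm from the track's middle line on its far side (press +x). Origin: centre of its underside. Bystander. (Not the similar cup that is fixed on the carriage.)
- tall_bottle: Brown reagent bottle with a screw cap, 62 mm wide, 118 mm tall, loose, right of the press. Origin: centre of its underside. Bystander.
- bench_timer: Bench timer standing on its edge, 20 x 62 x 56 mm tall, loose, right of the press. Origin: centre of its underside. Bystander.
- tape: Roll of brown adhesive tape, 92 mm wide, 48 mm tall, lying flat, loose, right of the press. Origin: centre of its underside. Bystander.

How it is judged (in metres and radians):
On the way, in this order (a step that is already met when the one before it is completed fails the run):
1. the carriage is pushed home against the end stop, the lever still up (y of carriage in the frame of press above -0.003 m and value of joint press_lever below 0.08 rad), for 0.2 s.
2. the lever is pressed all the way down (y of carriage in the frame of press above -0.003 m and value of joint press_lever above 0.195 rad), for 0.2 s.
At the end, for the whole second after the job is handed in: The carriage rests flat on its track within 3 mm of the end stop and the lever stays fully down (at least 0.195 of 0.22 rad, its pad within 3 mm of its lowest place) (all of step 2 and z of carriage in the frame of press below 0.009 m and angle between carriage's own z axis and vertical below 0.05 rad and linear speed of carriage below 0.01 m/s); the robot touches nothing.
It fails at once if the guard is touched (contact force between anything else and guard above 0.5 N).
It fails at once if the lever is pressed before the carriage is home (value of joint press_lever above 0.1 rad and y of carriage in the frame of press below -0.006 m).
It fails at once if the carriage is lifted or tipped instead of pushed (z of carriage in the frame of press above 0.016 m or angle between carriage's own z axis and vertical above 0.15 rad).
It fails at once if a bystander (vial, loose cup, bottle, timer or tape roll) is moved, tipped or lifted by more than 15 mm (distance of any of near_vial, far_cup, tall_bottle, bench_timer, tape from where it was at the start of the episode above 0.015 m or angle between any of near_vial, far_cup, tall_bottle, bench_timer, tape's own z axis and vertical above 0.3 rad).
It also fails if it takes over 45 s, if anything falls off the work surface, if the arm or the gripper's body presses on something with over 40 N, if the wrist force passes 120 N, or if a joint passes its speed limit or range.

## Working session

There is one attempt and no reset: what is moved stays moved. The work goes in short steps, each a Python script; the robot and the scene stay as the last script left them, time stands still between calls to the robot, and variables do not carry over. Pictures are saved under pics/ and viewed, about 8 in all and at most 12, crops included, and the job is handed in when it is done.

```bash
mkdir -p pics; ls
cat > h.py <<'E'
from workcell import *
import numpy as np, cv2
def ray(cam,px,M=None):
    M=M or camera_model(cam)
    K=np.array([[M['fx'],0,M['cx']],[0,M['fy'],M['cy']],[0,0,1.]])
    u=cv2.undistortPoints(np.array([[px]],float),K,np.array(M['distortion'],float))[0,0]
    R=np.array(M['R']);t=np.array(M['t'])
    return -R.T@t, R.T@np.array([u[0],u[1],1.]), 
def at_z(cam,px,z,M=None):
    o,d=ray(cam,px,M); return o+d*(z-o[2])/d[2]
def save(n,im): cv2.imwrite('pics/'+n+'.png',im[:,:,::-1])
E
python3 - <<'E'
from h import *
Z=dict(push_plate=38,guard_window=146,lever_pad=136,end_stop=19,near_vial=0,far_cup=0,tall_bottle=0,bench_timer=0,tape=0,carriage=6,press=0)
for c in ['top','scene']:
    im,d=snapshot(c); save(c,im)
    for n,z in Z.items():
        r=mark_of(c,n)
        for q in r[:2]: print(c,n,round(q['score'],2),np.round(q['at']),at_z(c,q['at'],z).round(0))
print(current_clock(), current_orientation())
E
```

```text
pics
top push_plate 0.68 [321. 242.] [ 439. -192.   38.]
top push_plate 0.32 [417. 258.] [ 497. -434.   38.]
top guard_window 0.82 [241. 193.] [456.  24. 146.]
top lever_pad 0.78 [238. 196.] [448.  30. 136.]
top near_vial 0.68 [268. 255.] [359. -74.   0.]
top far_cup 0.68 [343. 193.] [ 595. -190.   -0.]
top tall_bottle 0.84 [419. 257.] [ 509. -443.    0.]
top bench_timer 0.66 [410. 212.] [ 616. -378.    0.]
top tape 0.56 [376. 294.] [ 375. -372.    0.]
top tape 0.37 [413. 212.] [ 617. -385.    0.]
top press 0.66 [264. 197.] [499.   5.   0.]
scene push_plate 0.78 [366. 233.] [ 442. -194.   38.]
scene guard_window 0.81 [309. 242.] [457.  28. 146.]
scene lever_pad 0.76 [311. 250.] [447.  36. 136.]
scene end_stop 0.64 [286. 283.] [509.  44.  19.]
scene far_cup 0.91 [318. 228.] [ 579. -185.    0.]
scene tall_bottle 0.61 [383. 197.] [ 506. -430.    0.]
scene tall_bottle 0.52 [366. 233.] [ 461. -240.    0.]
scene bench_timer 0.67 [342. 195.] [ 615. -370.    0.]
scene tape 0.87 [412. 218.] [ 387. -376.    0.]
scene carriage 0.74 [321. 269.] [479. -48.   6.]
scene press 0.93 [297. 282.] [502.  13.   0.]
1.2 [ 9.82494705e-01  1.86290501e-01 -1.07950341e-05 -5.85053132e-05]
```

View pictures.

View pics/top.png

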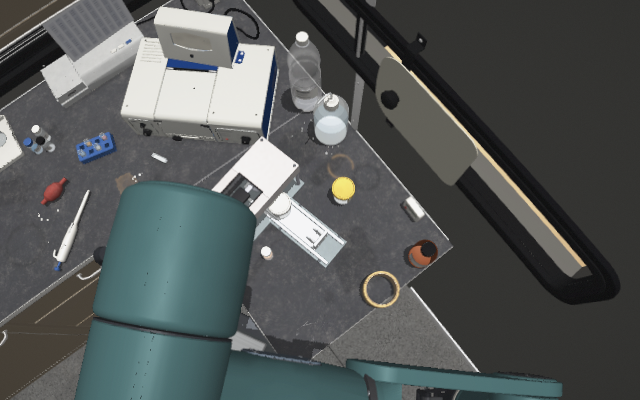

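View pics/scene.png

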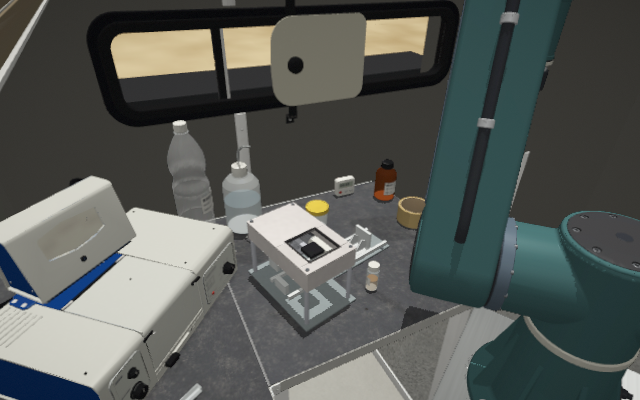

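```bash
cat >> h.py <<'E'
def q(yaw): return [np.cos(yaw/2),np.sin(yaw/2),0,0]
E
python3 - <<'E'
from h import *
set_gripper(0)
print(inverse_kinematics([420,-200,330],q(-0.296)))
move_pose([420,-200,330],q(-0.296))
M=camera_model('wrist'); im,d=snapshot('wrist'); save('w1',im); np.save('d1',d)
for n,z in dict(push_plate=38,guard_window=146,lever_pad=136,near_vial=0,far_cup=0,carriage=6,press=0).items():
    for r in mark_of('wrist',n)[:2]: print(n,round(r['score'],2),np.round(r['at']),at_z('wrist',r['at'],z,M).round(1))
print(current_clock(), current_tool_pos(),current_joint_pos(),current_contact_force(), -np.array(M['R']).T@M['t'])
E
```

```text
[-5.93078273e-01  7.69455591e-02  1.63743990e+00 -4.44089210e-16
  1.42720720e+00  1.27371805e+00]
push_plate 0.58 [310. 144.] [ 445.9 -189.6   38. ]
guard_window 0.19 [225. 141.] [ 490.4 -105.9  146. ]
lever_pad 0.84 [145. 203.] [449.2  28.6 136. ]
near_vial 0.75 [262. 206.] [362.4 -72.5   0. ]
far_cup 0.93 [282.  52.] [ 585.5 -188.1    0. ]
carriage 0.77 [225. 143.] [483.8 -54.4   6. ]
press 0.75 [184. 147.] [499.7  17.3   0. ]
3.925 [ 419.92212029 -200.25121432  329.86619845] [-5.93662166e-01  7.72593422e-02  1.63741432e+00  4.55884809e-05
  1.42720236e+00  1.27363159e+00] [0.58713158 0.18264539 0.44043071] [ 497.73655124 -224.02145826  472.38986859]
```

View pics/w1.png

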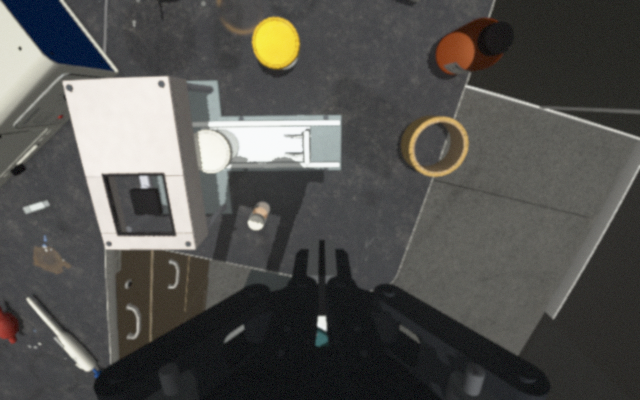

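Run:
```python
from h import *
M=camera_model('wrist'); d=np.load('d1.npy')
yaw=-0.296
P=lambda px,z: at_z('wrist',px,z,M)[:2].round(1)
c=[P(p,146) for p in [(103,174),(163,174),(175,235),(115,235)]]
print('window',c,np.mean(c,0))
g=[P(p,146) for p in [(65,79),(169,77),(195,249),(105,247)]]; print('guard',g)
print('track end', P((341,116),6),P((341,170),6),P((222,116),6))
pl=[P(p,56) for p in [(307,128),(307,165)]];print('plate top',pl)
# gripper extent in tool frame
v,u=np.mgrid[0:400:2,0:640:2]; dd=d[::2,::2]; m=(dd>0)&(dd<220)
K=np.array([[M['fx'],0,M['cx']],[0,M['fy'],M['cy']],[0,0,1.]])
n=cv2.undistortPoints(np.stack([u[m],v[m]],1)[:,None].astype(float),K,np.array(M['distortion'],float))[:,0]
X=np.c_[n,np.ones(len(n))]*dd[m][:,None]; W=(X-M['t'])@np.array(M['R'])
T=W-current_tool_pos(); ex=np.array([np.cos(yaw),np.sin(yaw)]); ey=np.array([-ex[1],ex[0]])
x,y,z=T[:,:2]@ex,T[:,:2]@ey,T[:,2]
for a in range(-10,150,10):
    s=(z>=a)&(z<a+10)
    if s.sum(): print(a,s.sum(),'x',x[s].min().round(),x[s].max().round(),'y',y[s].min().round(),y[s].max().round())
```

```text
window [array([499.7,  54.3]), array([477.1, -18.2]), array([399.5,   4.3]), array([422.6,  82.3])] [449.725  30.675]
guard [array([610.4,  41.8]), array([573.3, -73.5]), array([373.5, -12.2]), array([410.9, 105.3])]
track end [ 469.5 -246.9] [ 385.1 -222.9] [525.8 -65.6]
plate top [array([ 470.8, -193.2]), array([ 419.4, -176.6])]
0 54 x 6.0 11.0 y -13.0 12.0
10 132 x 6.0 11.0 y -13.0 14.0
20 153 x 6.0 11.0 y -13.0 14.0
30 192 x -11.0 12.0 y -13.0 14.0
40 453 x -12.0 14.0 y -31.0 32.0
50 1337 x -11.0 14.0 y -40.0 41.0
60 1183 x -11.0 17.0 y -49.0 48.0
70 2157 x -11.0 18.0 y -57.0 57.0
80 2961 x -4.0 18.0 y -61.0 63.0
90 1341 x 7.0 21.0 y -61.0 61.0
```

```bash
cat >> h.py <<'E'
YAW=-0.302; O=np.array([502.5,13.]); EX=np.array([np.cos(YAW),np.sin(YAW)]); EY=np.array([-EX[1],EX[0]])
def pw(x,y,z): return list(O+x*EX+y*EY)+[z]
def inp(p): d=np.array(p[:2])-O; return np.array([d@EX,d@EY,p[2]]).round(1)
E
python3 - <<'E'
from h import *
move_pose(pw(2,-262,200),q(YAW)); servo_line(pw(2,-262,36))
f0=np.array(current_contact_force()); print(f0)
servo_line(pw(2,-228,36),max_speed=80)
y=-228
while y<-140:
    y+=4 if y<-168 else 2
    servo_line(pw(2,y,36),max_speed=60)
    f=np.array(current_contact_force())-f0; fy=f[:2]@EY
    print(y,inp(current_tool_pos()),round(fy,1),(f[:2]@EX).round(1),f[2].round(1))
    if fy<-18: break
print(current_clock())
im,d=snapshot('scene'); save('s2',im[150:350,200:480].repeat(2,0).repeat(2,1))
for n,z in dict(push_plate=38,carriage=6).items():
    for r in mark_of('scene',n)[:2]: print(n,round(r['score'],2),np.round(r['at']),inp(at_z('scene',r['at'],z)))
E
```

```text
[-0.00158706  0.25797746 -0.09820276]
-224 [   2. -224.   36.] 0.2 0.6 0.1
-220 [   2.1 -220.    36. ] -0.7 0.4 -0.3
-216 [   2.  -215.7   36. ] 0.1 0.3 -0.5
-212 [   1.9 -211.6   36. ] -0.6 -0.2 0.4
-208 [   1.9 -207.6   36. ] -1.0 0.9 0.5
-204 [   1.9 -203.7   36. ] -0.0 -0.3 0.3
-200 [   1.9 -199.6   36. ] -0.2 0.5 -0.0
-196 [   1.9 -195.7   36. ] -0.7 0.0 0.2
-192 [   1.9 -191.7   36. ] -0.3 0.3 -0.4
-188 [   1.9 -187.7   36. ] 0.0 -0.3 -0.1
-184 [   2.  -183.7   36. ] -0.2 1.0 -0.2
-180 [   1.9 -179.7   36. ] -1.4 0.2 0.5
-176 [   1.9 -175.7   36. ] -0.4 0.6 0.1
-172 [   2.  -171.7   36. ] -0.6 -0.3 0.3
-168 [   1.9 -167.7   36. ] 0.3 0.3 0.3
-166 [   2.  -165.9   36. ] -1.3 0.8 0.3
-164 [   1.9 -163.9   36. ] -1.6 -0.3 -0.5
-162 [   1.9 -161.9   36. ] -2.9 -0.6 0.7
-160 [   1.9 -159.8   36. ] -0.9 0.4 -0.1
-158 [   1.9 -157.8   36. ] -2.1 -0.5 0.1
-156 [   1.9 -155.8   36. ] -2.4 -0.6 1.3
-154 [   1.9 -153.9   36. ] -4.5 -0.4 0.3
-152 [   1.9 -153.7   36.1] -13.9 -2.3 1.6
-150 [   2.  -153.5   36.1] -24.8 -3.1 1.4
12.3417
carriage 0.54 [292. 282.] [ 4.  11.8  6. ]
```

View pics/s2.png

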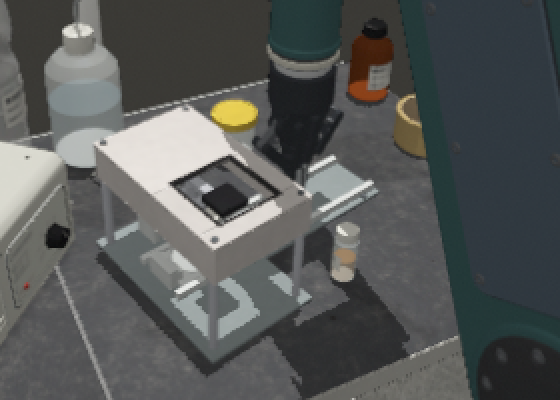

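Run:
```python
from h import *
servo_line(pw(2,-185,36)); servo_line(pw(2,-185,260),max_speed=250)
servo_line(pw(-55,0,260),max_speed=200)
M=camera_model('wrist'); im,d=snapshot('wrist'); save('w3',im)
for n,z in dict(guard_window=146,lever_pad=136,push_plate=38).items():
    for r in mark_of('wrist',n)[:2]: print(n,round(r['score'],2),np.round(r['at']),inp(at_z('wrist',r['at'],z,M)))
for r in mark_of('scene','guard_window')[:1]: print(r)
print(current_clock(),inp(current_tool_pos()))
```

```text
lever_pad 0.91 [326. 187.] [-52.4  -4.5 136. ]
push_plate 0.64 [433. 125.] [   0.5 -140.1   38. ]
{'at': [310.6, 244.3], 'score': 0.76}
15.2917 [-54.7  -0.6 260. ]
```

View pics/w3.png

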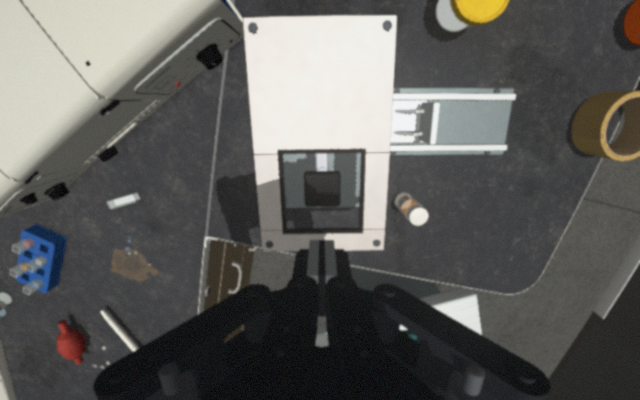

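Run:
```python
from h import *
M=camera_model('wrist')
c=[inp(at_z('wrist',p,146,M)) for p in [(279,150),(365,150),(363,232),(286,232)]]
m=np.mean(c,0); print(c,m)
x,y=(m[:2]+[-52.4,-4.5])/2; x-=1
print(x,y)
assert abs(x+55)<7 and abs(y)<7
servo_line(pw(x,y,150),max_speed=120)
f0=np.array(current_contact_force())
z=142
servo_line(pw(x,y,z),max_speed=50)
while z>104:
    z-=2; servo_line(pw(x,y,z),max_speed=40)
    f=np.array(current_contact_force())-f0
    print(z,inp(current_tool_pos()),f.round(1))
    if f[2]>22 or np.hypot(*f[:2])>8: break
print(current_clock())
im,d=snapshot('scene'); save('s4',im[170:330,230:390].repeat(3,0).repeat(3,1))
```

```text
[array([-14.2,  38.4, 146. ]), array([-14.3, -39.5, 146. ]), array([-95.9, -41.2, 146. ]), array([-95.7,  35.4, 146. ])] [-55.025  -1.725 146.   ]
-54.712500000000006 -3.1125000000000007
140 [-54.8  -3.1 139.9] [-0.1 -0.2 -1.2]
138 [-54.8  -3.1 137.9] [ 0.3 -0.4 -1.1]
136 [-54.7  -3.1 135.9] [ 1.  -1.7 -0.5]
134 [-54.9  -3.2 133.9] [-0.8  0.4 -0.1]
132 [-54.9  -3.2 131.8] [-0.7 -0.6 -1.2]
130 [-54.8  -3.1 129.8] [ 0.3 -0.4 -1.2]
128 [-54.7  -3.1 127.9] [ 0.1  0.3 -1. ]
126 [-54.7  -3.1 125.9] [-0.5  0.  -0.6]
124 [-54.7  -3.1 123.9] [-0.2  0.3 -0.4]
122 [-54.7  -3.1 121.9] [-0.1 -0.3  0.3]
120 [-54.6  -3.1 119.9] [-0.  -1.  -1.2]
118 [-54.5  -3.1 117.9] [ 0.4 -0.1 -0.4]
116 [-54.5  -3.1 115.9] [ 0.8 -0.3 -0.9]
114 [-54.6  -3.1 113.9] [1.  0.2 0.1]
112 [-54.4  -3.  112.7] [-1.5 -0.3 10.3]
110 [-54.3  -3.  112.1] [-7.7 -0.3 30.1]
20.6667
```

View pics/s4.png

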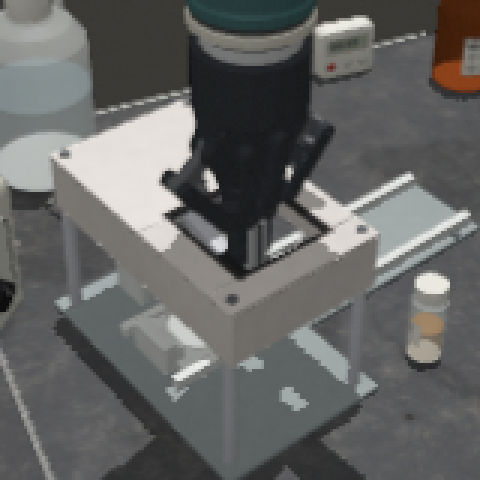

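Run:
```python
from h import *
pause(0.4)
p=current_tool_pos(); print(inp(p))
servo_line([p[0],p[1],170],max_speed=60); servo_line([p[0],p[1],270],max_speed=150)
print(current_contact_force())
M=camera_model('wrist'); im,d=snapshot('wrist'); save('w5',im)
for n,z in dict(lever_pad=112,push_plate=38,near_vial=0,far_cup=0).items():
    for r in mark_of('wrist',n)[:1]:
        u,v=np.round(r['at']).astype(int); print(n,round(r['score'],2),(u,v),inp(at_z('wrist',r['at'],z,M)))
        if n=='lever_pad':
            o,dr=ray('wrist',r['at'],M); print('pad depth z',(o+dr*np.median(d[v-4:v+5,u-4:u+5]))[2])
print(current_clock())
```

```text
[-54.3  -3.  112.2]
[-0.36292235  0.71423117 -0.71441459]
lever_pad 0.94 (np.int64(321), np.int64(180)) [-55.   -1.6 112. ]
pad depth z 112.07423405973543
push_plate 0.58 (np.int64(430), np.int64(123)) [   1.3 -142.3   38. ]
near_vial 0.79 (np.int64(401), np.int64(200)) [-116.2 -125.4    0. ]
far_cup 0.93 (np.int64(450), np.int64(13)) [ 138.3 -167.7    0. ]
23.3333
```

View pics/w5.png

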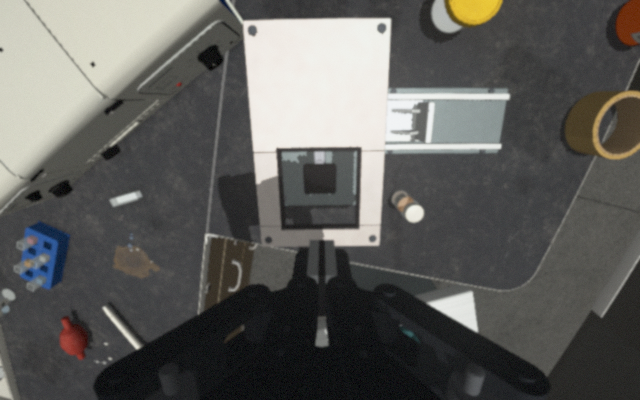

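```bash
python3 -c "
from h import *
job_done(); print(current_clock())"
```

```text
the job is handed in; nothing more can be done
the job is handed in; nothing more can be done
```

I closed the cup lid and handed the job in at about 23 s. The carriage is home, the lever is fully down, and the hand is withdrawn above the guard. The interface gives no verdict.

- **Carriage:** With the fingers shut, I pushed the push plate along the track until the force rose to 25 N and the carriage stopped. The tool stood where the end stop should put it. The push-plate mark then read y = -140.1 mm, and home is -140 mm.
- **Lever:** I pressed the pad down through the window until it stopped at 112 mm with 30 N. After withdrawing, the depth image put the pad at 112.1 mm, so it stayed down.
- **Guard and other things:** The force readings taken while pressing showed no sign of touching the guard. In the last picture the vial, loose cup and tape looked undisturbed. I did not measure the bottle and timer again at the end.
- **One disagreement:** The last push-plate mark read y = -142.3 mm, 2 mm off the earlier one. I put this down to network noise, because the plate's distance to the track end matched in the pictures from before and after pressing.

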